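Drift the V-block carriage into line and bolt it down

ROBOT

A 7-joint arm with a two-finger parallel gripper is mounted at the origin on a cart in front of the work surface, level with it; the furniture and walls round the work are solid. World frame = base frame: x ahead of the robot, y to its left, z up, the work surface at z = 0. Lengths are in mm, angles in rad, forces in N, time in s.
With the tool pointing down it reaches from about 400 to 875 mm from the base axis. Payload 4.4 kg.
Tool frame: the origin (TCP) lies midway between the tips of the shut fingers; the grasp point (between the pads) lies 19 mm behind it; z points along the fingers, y is the line along which they close (so a half turn about z gives the same grasp; the last joint's range is limited). The gripper opens to 85 mm and grips with 20 to 120 N. Pads are 22 mm wide; open, the fingers measure 114 mm over their backs; the gripper's body (76 mm by 85 mm) begins 54 mm behind the grasp point. The pads swing forward as they close: fully open they stand 13 mm farther back than shut.
Start: joints at [1.077, 0.628, 0.038, 1.517, -0.027, 0.996, -0.02], TCP at [269.694, -591.425, 231.313] pointing down, gripper open.
Joint ranges: [-3.06, 3.06], [-0.37, 2.12], [-1.25, 1.32], [0.18, 2.47], [-1.1, 4.24], [0.23, 1.98], [-2.94, 2.94]. Speed limits (rad/s): [2.57, 2.57, 3.14, 3.14, 3.14, 3.14, 3.14].

INTERFACE

Orientations are given as [roll, pitch, yaw] about the fixed x, y, z axes, in that order (R = Rz(yaw) Ry(pitch) Rx(roll)).
In Python, from cell import monitor, cams, ctrl gives the robot as it stands.
- The arm moves only by the tool drive_tool, never from a script. Its argument "motion" is a list of rows, each an object with "fingers": the opening, from 0 (shut) to 1 (fully open); "linear": the shift along the tool's x, y, z in m, a list of three; "twist": the turn about the tool's z in rad. In form: [{"fingers": fingers, "linear": [x, y, z], "twist": twist}, ...]. A call has 1 to 5 rows; each row shifts and turns the commanded pose from where the row before left it, along the tool's axes as they then stand; what a row does not reach is not made up. A row lasts 1/12 s, in which the tool goes at most 41.7 mm and 7.16 degrees, less where a joint would pass 70% of its speed; a pose out of reach is approached as far as the arm can. A call with a gripper value outside its range is refused whole. The fingers move at their own pace and stop on an object; the grip force is fixed at half the most. Time passes only in rows, so rows that do not move let the fingers close. It gives the time, the measured TCP pose, the force, the opening and the grip force at its end, in the units of the state.
- monitor.read_state(): the state, without advancing time (a new reading comes with each control period).
- cams.get_image(name): name is "scene" or "side" or "wrist"; returns a dict with "color" (400x640x3 uint8, blue, green, red), "K" (3x3 intrinsics, pixels), "R" (3x3) and "t" (3): a world point X has camera coordinates R X + t. Camera axes: x right, y down, z forward; pixel columns grow to the right and rows downward; lengths in mm; the calibration is good to about 2 mm. A picture is of the moment at which its call begins. There is no depth.
- ctrl.finish_job(): hands the job in; it is judged then, once.
The state is a dict: "clock": time; "qpos": joint angles; "qd": joint speeds; "tau": joint torques, N m; "eef_pos": TCP position; "tool_rot": TCP orientation; "force": force on the tool from outside, world axes, zero at the start; "torque": the same for the moment, N m; "width": finger opening in mm; "gripper_force": force on a finger pad.
Only numpy, scipy, OpenCV 4.12 (cv2) and the standard library are available. Lean on these libraries where they do the work, as an engineer would, in place of code of your own. Each camera call takes 0.05 s, during which the arm holds its last target. There are 200 camera calls.

TASK

The bolt hole in the sliding V-block carriage has slipped out of line with the hole in the base under it. Put the tapered drift down through both holes and work it home to bring them into line, pull it out and hang it back in the rack, then drop the long cap-head bolt all the way into the aligned holes. Leave the thumbscrew where it is.

Things in the scene. Friction and masses are not known exactly. Their poses are not given: they have to be found in the camera images.
- fixture: Fixed dark steel base block, 170 (x) x 112 (y) x 52 mm high, with a low aluminium guide rail along each long edge (tops 62 mm above the table). Origin: centre of its underside, on the table. Its x axis is the direction in which the carriage slides.
- base_hole (a point): Centre of the mouth of the round bolt hole in the base, 30 mm diameter, at the base's top face (52 mm above the table), 40 mm from the fixture's centre towards the fixture's -x. The hole runs down through the whole base to the table; the base does not move.
- carriage_hole (a point): Centre of the mouth of the round 30 mm through hole in the carriage, at the carriage plate's top face (64 mm above the table). The carriage is a steel plate 150 x 80 x 12 mm lying on the base, with a grey V-block (34 mm high) fixed on it, its near face about 62 mm from the hole towards the fixture's +x.
- carriage (a joint): Slide of the carriage along the fixture's x, in m: 0 = holes in line, positive = carriage hole shifted to +x. Range -0.010 to 0.018; starts 13 to 16 mm out: the holes overlap by 14 to 17 mm. 3 N of friction holds it where it is left. Enter the drift's tip mid-overlap; 25 mm below the carriage's top, shift it to the base hole's centre and press down: the carriage follows.
- drift: Tapered drift, steel, upright in the rack: long slim handle, the tallest piece. Origin at its lower tip, z up. From the tip: taper 6 to 27 mm dia over 50 mm, 27 mm dia to 58 mm, collar 42 mm dia 58 to 64 mm (rests on the rack; on the carriage when fully home, tip then 6 mm above the table), round knurled handle 24 mm dia 64 to 122 mm. 0.25 kg.
- bolt: Long cap-head bolt, steel, upright in the rack: tall narrow round head with a dark round recess. Origin at its lower tip, z up. Shank 18 mm dia, 52 mm long, chamfered end; flange 42 mm dia from 52 to 57 mm; head 30 mm dia from 57 to 81 mm. Fully in, the flange rests on the carriage, tip 12 mm above the table. 0.22 kg.
- thumbscrew: Short thumbscrew, not wanted, hanging in the rack: wide flat knurled head 46 mm diameter and 12 mm high, 26 mm shank. Origin at its lower tip, z axis up.
- rack: Fixed aluminium bridge rack, 64 (x) x 184 (y) mm, top face 70 mm above the table, with three alike round 30 mm through holes in a row along its y axis at y = -62, 0 and +62 mm; drift, bolt and thumbscrew hang in them in any order. Origin: centre of its underside, on the table. Fingers that close across the row (along the rack's x) clear the neighbours.
- rack_hole0 (a point): Centre of the mouth of a rack hole (30 mm diameter) at the rack's top face, at rack y = -62 mm.
- rack_hole1 (a point): Centre of the mouth of a rack hole (30 mm diameter) at the rack's top face, at rack y = 0 mm.
- rack_hole2 (a point): Centre of the mouth of a rack hole (30 mm diameter) at the rack's top face, at rack y = 62 mm.
Things that resemble listed ones, but are neither listed nor needed, are in the scene too. Leave any orange or turquoise look-alike of the drift alone.

How it is judged (in metres and radians):
On the way, in this order (a step that is already met when the one before it is completed fails the run):
1. the drift's tip is in the base's hole while the carriage is still more than 8 mm out of line (z of drift in the frame of fixture below 0.05 m and horizontal distance between drift and base_hole below 0.016 m and value of joint carriage above 0.008 m), for 0.03 s.
2. the drift is down to within 10 mm of fully home and the holes are in line to 6 mm (z of drift in the frame of fixture below 0.016 m and horizontal distance between drift and base_hole below 0.01 m and value of joint carriage between -0.006 and 0.006 m), for 0.1 s.
At the end, for the whole second after the job is handed in: Bolt upright (10 deg), within 12 mm of the base hole's centre, flange within 5 mm of the carriage; carriage within 8 mm of in line; drift upright (10 deg) in a rack hole, collar within 10 mm of the rack's top; both at rest (horizontal distance between bolt and base_hole below 0.012 m and z of bolt in the frame of fixture below 0.017 m and angle between each of bolt, drift's own z axis and vertical below 0.17 rad and linear speed of each of bolt, drift below 0.02 m/s and value of joint carriage between -0.008 and 0.008 m and (horizontal distance between drift and rack_hole0 below 0.014 m or horizontal distance between drift and rack_hole1 below 0.014 m or horizontal distance between drift and rack_hole2 below 0.014 m) and z of drift in the frame of rack between 0.005 and 0.022 m); the robot touches nothing.
It fails at once if the thumbscrew is moved more than 30 mm (distance of thumbscrew from where it was at the start of the episode above 0.03 m).
It also fails if it takes over 70 s, if anything falls off the work surface, if the arm or the gripper's body presses on something with over 40 N, if the wrist force passes 120 N, or if a joint passes its speed limit or range.

## Working session

There is one attempt and no reset: what is moved stays moved. The work goes in short steps, Python scripts to look and compute and a tool call to move; the robot and the scene stay as the last step left them, time stands still between calls to the robot, and variables do not carry over. Pictures are saved under pics/ and viewed, at most 10 in all, crops included, and the job is handed in when it is done.

Besides the shell and the picture viewer there is one more tool, called after "Call:" in YAML: its name, and indented under it one key for each argument. drive_tool: Moves the arm, as the interface text tells. Its arguments: {"type":"object","properties":{"motion":{"type":"array"}},"required":["motion"]}

```bash
ls; mkdir -p pics; python3 - <<'E'
from cell import monitor,cams,ctrl
import cv2,numpy as np
s=monitor.read_state()
print({k:np.round(v,3).tolist() for k,v in s.items()})
for n in ("scene","side"):
    d=cams.get_image(n); cv2.imwrite(f"pics/{n}0.png",d["color"]); np.savez(f"{n}0.npz",**d)
    print(n,np.round(d["K"],1).tolist(),np.round(-d["R"].T@d["t"]).tolist())
E
```

```text
pics
{'clock': 0.0, 'qpos': [1.077, 0.629, 0.038, 1.518, -0.027, 0.996, -0.02], 'qd': [0.0, -0.001, -0.002, -0.001, -0.001, -0.001, 0.001], 'tau': [0.0, -56.34, 1.226, -19.344, 0.011, 0.011, 0.0], 'eef_pos': [269.434, -590.842, 230.383], 'tool_rot': [-3.14, 0.0, 0.428], 'force': [-0.096, 0.336, 0.282], 'torque': [-0.005, 0.039, -0.018], 'gripper_force': 0.0, 'width': 85.347}
scene [[471.5, 0.0, 318.8], [0.0, 471.5, 200.8], [0.0, 0.0, 1.0]] [98.0, 634.0, 944.0]
side [[382.6, 0.0, 316.9], [0.0, 382.6, 200.7], [0.0, 0.0, 1.0]] [292.0, 706.0, 651.0]
```

View pics/scene0.png

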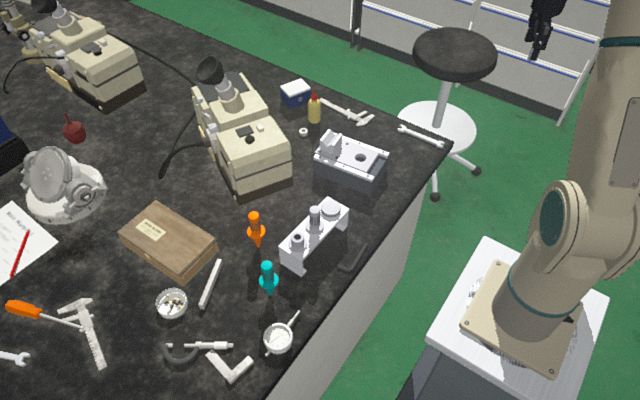

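View pics/side0.png

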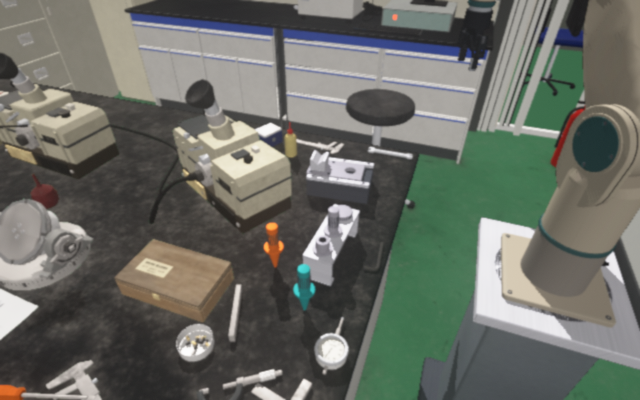

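The scene view shows the rack with the bolt (297,240), drift (315,218) and thumbscrew (331,212). The fixture is near (350,157) with the carriage hole at (361,157). The side view shows the same layout, with the drift at (334,218) and the hole at (350,170). I'll enlarge both and get coarse positions.

```bash
cat > h.py <<'E'
import numpy as np,cv2
def load(n): return dict(np.load(n+".npz"))
def cast(d,uv,z):
    "pixel(s) -> world xy on plane z"
    uv=np.atleast_2d(np.float64(uv)); K,R,t=d["K"],d["R"],np.ravel(d["t"])
    r=(np.c_[uv,np.ones(len(uv))]@np.linalg.inv(K).T)@R; c=-R.T@t
    return (c+r*((z-c[2])/r[:,2])[:,None])[:,:2]
def proj(d,X):
    p=(np.atleast_2d(X)@d["R"].T+np.ravel(d["t"]))@d["K"].T; return p[:,:2]/p[:,2:]
E
python3 - <<'E'
from h import *
a,b=load("scene0"),load("side0")
ca=cv2.resize(a["color"][125:275,275:395],None,fx=3.3,fy=4,interpolation=cv2.INTER_CUBIC)
cb=cv2.resize(b["color"][145:295,290:410],None,fx=3.3,fy=4,interpolation=cv2.INTER_CUBIC)
cv2.imwrite("pics/crop.png",np.hstack([ca,cb]))
for n,d,pts in(("scene",a,[("hole",(361,157),64),("drift",(315,208),134),("bolt",(297,235),99),("ths",(331,208),82)]),("side",b,[("hole",(350,170),64),("drift",(334,208),134),("bolt",(322,239),99),("ths",(345,210),82)])):
    for k,uv,z in pts: print(n,k,cast(d,uv,z).round().tolist())
E
```

```text
scene hole [[509.0, -157.0]]
scene drift [[476.0, 100.0]]
scene bolt [[481.0, 162.0]]
scene ths [[470.0, 44.0]]
side hole [[511.0, -155.0]]
side drift [[476.0, 100.0]]
side bolt [[480.0, 164.0]]
side ths [[468.0, 37.0]]
```

View pics/crop.png

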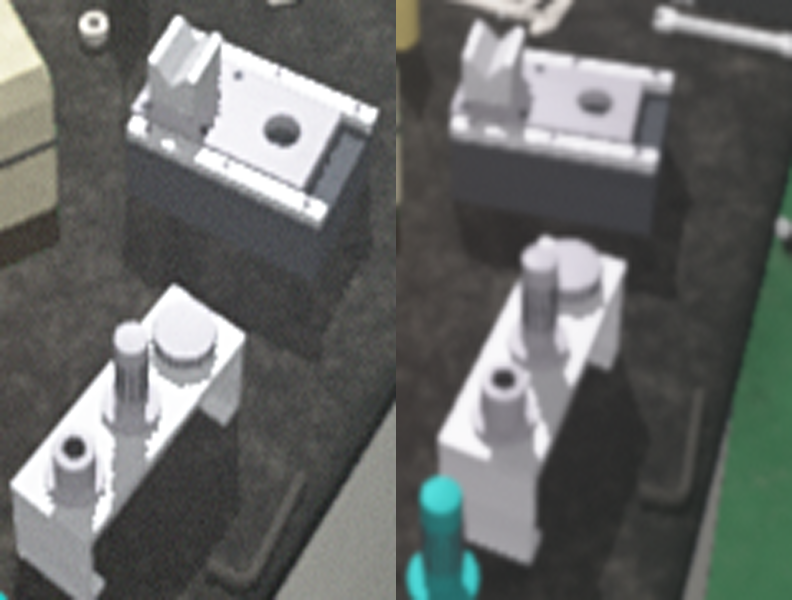

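The crop shows the bolt, drift and thumbscrew in order along the rack. The plate hole is at (282,130) in the left crop and (596,100) in the right, with the V-block on the far side of it. Now the fixture axis and the rack direction.

```bash
python3 - <<'E'
from h import *
a,b=load("scene0"),load("side0")
S=lambda u,v:(275+(u+.5)/3.3-.5,125+(v+.5)/4-.5); T=lambda u,v:(290+(u-396+.5)/3.3-.5,145+(v+.5)/4-.5)
for n,d,f,p in(("sc",a,S,dict(hole=(282,130,64),nearR=(325,205,62),farR=(376,112,62),nearL=(133,124,62),drift=(131,334,134),bolt=(75,447,99),ths=(187,325,82))),("si",b,T,dict(hole=(596,100,64),nearR=(656,155,62),farR=(671,78,62),nearL=(453,124,62),drift=(541,257,134),bolt=(504,379,99),ths=(575,262,82)))):
    w={k:cast(d,f(*v[:2]),v[2])[0] for k,v in p.items()}
    for k in w: print(n,k,w[k].round(1).tolist())
    ex=w["nearL"]-w["nearR"]; ey=w["farR"]-w["nearR"]; r=w["drift"]-w["bolt"]
    print("yaw fx",np.arctan2(*ex[::-1]),"len",np.hypot(*ex),"ey",np.arctan2(*ey[::-1]),np.hypot(*ey),"row",np.arctan2(*r[::-1]))
E
```

```text
sc hole [510.7, -155.0]
sc nearR [449.0, -118.5]
sc farR [458.5, -214.9]
sc nearL [612.3, -92.8]
sc drift [477.0, 101.2]
sc bolt [477.9, 164.6]
sc ths [472.5, 38.4]
yaw fx 0.15632864931817006 len 165.2451827753806 ey -1.4730742120177538 96.8701223531633 row -1.584788317961888
si hole [511.3, -157.3]
si nearR [448.4, -114.1]
si farR [459.6, -210.0]
si nearL [614.0, -90.5]
si drift [475.8, 103.1]
si bolt [478.7, 164.8]
si ths [470.3, 38.4]
yaw fx 0.14126570854892725 len 167.21048483507155 ey -1.4552765239508831 96.60074266240356 row -1.6171162833936412
```

Call:
drive_tool:
  motion:
    - {"fingers":1,"linear":[0.032,-0.025,0],"twist":-0.121}
    - {"fingers":1,"linear":[0.035,-0.021,0],"twist":-0.121}
    - {"fingers":1,"linear":[0.037,-0.016,0],"twist":-0.121}
    - {"fingers":1,"linear":[0.039,-0.012,0],"twist":-0.121}
    - {"fingers":1,"linear":[0.04,-0.007,0],"twist":-0.121}

```text
clock: 0.52
eef_pos: [364.6, -409.6, 231.1]
tool_rot: [-3.141, -0.0, 1.039]
force: [1.0, -0.4, -0.8]
width: 85.5
gripper_force: 0.0
```

Call:
drive_tool:
  motion:
    - {"fingers":1,"linear":[0.04,-0.002,0],"twist":-0.121}
    - {"fingers":1,"linear":[0.04,0.003,0],"twist":-0.121}
    - {"fingers":1,"linear":[0.04,0.008,0],"twist":-0.121}
    - {"fingers":1,"linear":[0.039,0.012,0],"twist":-0.121}
    - {"fingers":1,"linear":[0.037,0.017,-0.005],"twist":0}

```text
clock: 0.93
eef_pos: [458.6, -230.6, 235.5]
tool_rot: [-3.14, -0.001, 1.522]
force: [1.6, -0.2, 0.4]
width: 85.7
gripper_force: 0.0
```

Call:
drive_tool:
  motion:
    - {"fingers":1,"linear":[0.024,0.012,-0.02],"twist":0}
    - {"fingers":1,"linear":[0.024,0.012,-0.02],"twist":0}
    - {"fingers":1,"linear":[0.024,0.012,-0.02],"twist":0}
    - {"fingers":1,"linear":[0,0,0],"twist":0}

```text
clock: 1.27
eef_pos: [503.8, -156.5, 300.0]
tool_rot: [3.133, -0.002, 1.525]
force: [1.0, 1.0, 1.1]
width: 85.6
gripper_force: 0.0
```

```bash
python3 - <<'E'
from h import *
from cell import monitor,cams
d=cams.get_image("wrist"); np.savez("w1.npz",**d); cv2.imwrite("pics/w1.png",d["color"])
s=monitor.read_state(); print(s["eef_pos"],s["tool_rot"],(-d["R"].T@np.ravel(d["t"])).round(1),d["K"][0,0])
print(proj(d,[[511,-156,64],[497,-158,52]]).round())
E
```

```text
[ 501.33335217 -159.54997449  298.14035956] [ 3.13679250e+00 -5.81438256e-04  1.52266422e+00] [506.4 -74.1 442.5] 283.9075422377259
[[322. 162.]
 [312. 162.]]
```

View pics/w1.png

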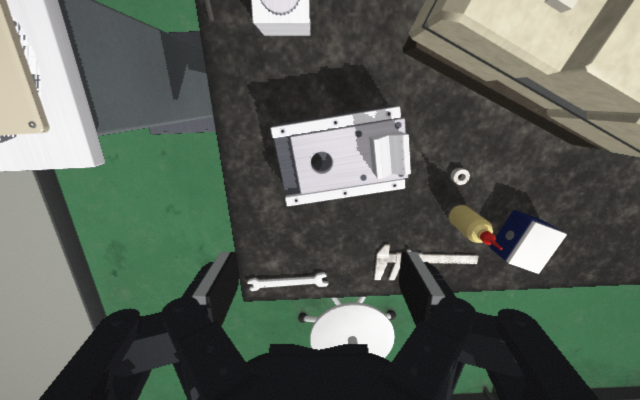

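The wrist view shows the rails at (272,130)-(400,112) and (288,200)-(410,186), with the plate hole at (322,162). I'll fit these features in sub-pixel terms.

```bash
cat >> h.py <<'E'
def blobs(m,amin,amax):
    for c in cv2.findContours(m.astype(np.uint8),cv2.RETR_CCOMP,cv2.CHAIN_APPROX_NONE)[0]:
        if amin<cv2.contourArea(c)<amax: yield c
E
python3 - <<'E'
from h import *
d=load("w1"); y0,x0,f=95,262,4
g=cv2.resize(cv2.cvtColor(d["color"],cv2.COLOR_BGR2GRAY)[y0:215,x0:420],None,fx=f,fy=f,interpolation=cv2.INTER_CUBIC)
cv2.imwrite("pics/w1c.png",g)
back=lambda p:np.array([x0,y0])+(np.atleast_2d(p)+.5)/f-.5
for th in (215,228,238):
    for c in blobs(g>th,1500,40000):
        r=cv2.minAreaRect(c); bx=cv2.boxPoints(r)
        if max(r[1])>3*min(r[1]): print(th,"rail",cv2.boundingRect(c),cast(d,back(bx),62).round(1).tolist())
for th in (90,110,130):
    for c in blobs((g<th),2500,12000):
        e=cv2.fitEllipse(c); print(th,"dark",np.round(e,1).tolist() if 0 else [np.round(q,1).tolist() for q in e],cast(d,back(e[0]),64).round(1).tolist())
E
```

```text
215 rail (96, 340, 475, 103) [[457.3, -205.1], [624.5, -186.7], [626.9, -199.1], [458.0, -217.9]]
215 rail (564, 160, 30, 170) [[619.3, -125.2], [628.1, -125.4], [632.6, -183.5], [623.4, -183.3]]
215 rail (38, 81, 330, 90) [[446.5, -108.1], [553.3, -96.1], [555.4, -108.8], [447.4, -121.1]]
228 rail (97, 340, 474, 102) [[457.5, -205.7], [624.5, -187.0], [626.8, -198.9], [458.2, -218.0]]
228 rail (566, 161, 27, 161) [[619.3, -125.6], [626.2, -125.6], [632.4, -180.4], [625.2, -180.5]]
228 rail (39, 82, 328, 89) [[446.7, -108.3], [553.1, -96.4], [555.1, -108.8], [447.5, -121.0]]
238 rail (142, 341, 428, 93) [[473.6, -204.0], [624.2, -187.3], [626.5, -198.8], [474.5, -215.8]]
238 rail (451, 166, 63, 170) [[581.7, -126.7], [599.6, -126.1], [606.2, -183.0], [587.3, -183.7]]
238 rail (568, 162, 24, 157) [[620.3, -125.9], [626.3, -125.9], [632.1, -179.4], [625.7, -179.5]]
238 rail (40, 82, 326, 88) [[446.9, -108.5], [552.8, -96.7], [554.7, -108.6], [447.7, -120.7]]
90 dark [[236.7, 270.1], [70.5, 83.5], 95.4] [[509.6, -156.4]]
110 dark [[238.1, 268.9], [79.7, 84.0], 91.2] [[510.1, -156.0]]
130 dark [[238.4, 269.4], [83.0, 85.8], 94.3] [[510.2, -156.2]]
130 dark [[506.5, 265.3], [130.5, 230.6], 158.9] [[601.1, -159.2]]
```

View pics/w1c.png

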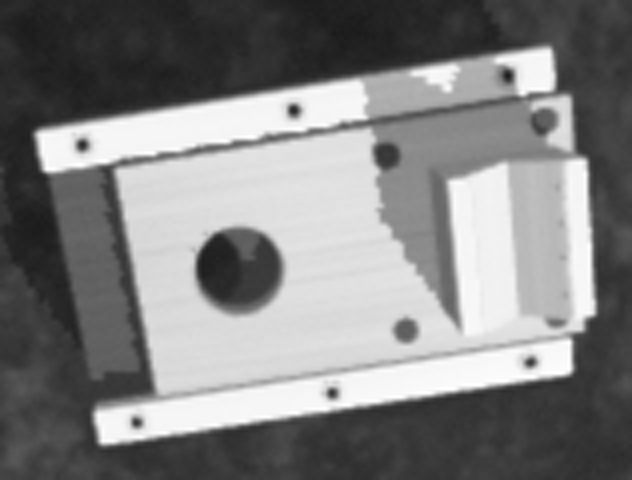

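Call:
drive_tool:
  motion:
    - {"fingers":1,"linear":[0.036,-0.005,0],"twist":0}
    - {"fingers":1,"linear":[0.036,-0.005,0],"twist":0}
    - {"fingers":1,"linear":[0.036,-0.006,0],"twist":0}
    - {"fingers":1,"linear":[0.036,-0.005,0],"twist":0}
    - {"fingers":1,"linear":[0.036,-0.005,0],"twist":0}

```text
clock: 1.73
eef_pos: [481.2, 18.3, 295.4]
tool_rot: [-3.14, 0.001, 1.514]
force: [0.5, 0.4, 0.3]
width: 85.6
gripper_force: 0.0
```

Call:
drive_tool:
  motion:
    - {"fingers":1,"linear":[0.036,-0.006,0],"twist":0}
    - {"fingers":1,"linear":[0.034,-0.005,0],"twist":0}
    - {"fingers":1,"linear":[0,0,0],"twist":0}
    - {"fingers":1,"linear":[0,0,0],"twist":0}

```text
clock: 2.07
eef_pos: [474.4, 89.7, 295.5]
tool_rot: [-3.14, 0.001, 1.52]
force: [-0.2, -0.0, 0.7]
width: 85.6
gripper_force: 0.0
```

```bash
python3 - <<'E'
from h import *
from cell import monitor,cams
d=cams.get_image("wrist"); np.savez("w2.npz",**d)
s=monitor.read_state(); print(s["eef_pos"],s["tool_rot"])
p=proj(d,[[476,102,134],[478,165,99],[471,38,82]]).round();print(p)
x0,y0=(p.min(0)-35).astype(int); x1,y1=(p.max(0)+35).astype(int); x0,y0=max(x0,0),max(y0,0)
f=4; g=cv2.resize(d["color"][y0:y1,x0:x1],None,fx=f,fy=f,interpolation=cv2.INTER_CUBIC)
cv2.imwrite("pics/w2c.png",g); print(x0,y0,g.shape)
E
```

```text
[474.79023242  87.77739316 295.5094375 ] [-3.14004830e+00  1.57425427e-03  1.51684325e+00]
[[319. 165.]
 [318. 104.]
 [318. 204.]]
283 69 (680, 284, 3)
```

View pics/w2c.png

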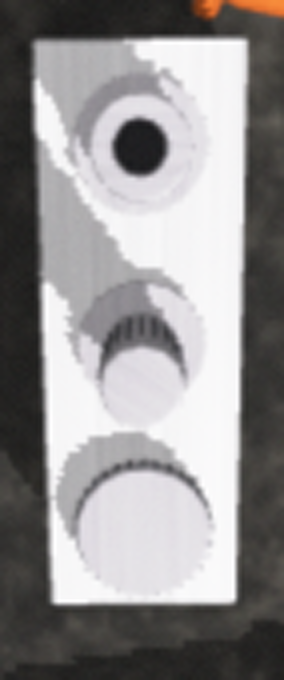

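The crop shows the bolt recess at (139,147), the drift's top disc at (144,387), the thumbscrew disc at (144,529), and the rack top with corners near (33,40), (247,40), (236,604) and (53,604).

```bash
python3 - <<'E'
from h import *
d=load("w2"); B=lambda u,v:(283+(u+.5)/4-.5,69+(v+.5)/4-.5)
for n,p,z in(("bolt",(139,147),99),("drift",(144,387),134),("ths",(144,529),82),("c1",(33,40),70),("c2",(247,40),70),("c3",(236,604),70),("c4",(53,604),70)):
    print(n,cast(d,B(*p),z).round(1).tolist())
E
```

```text
bolt [[477.2, 163.7]]
drift [[475.5, 102.1]]
ths [[472.4, 41.7]]
c1 [[446.9, 195.1]]
c2 [[511.0, 191.8]]
c3 [[503.2, 7.5]]
c4 [[438.6, 10.8]]
```

Call:
drive_tool:
  motion:
    - {"fingers":1,"linear":[0.014,0,0.02],"twist":0}
    - {"fingers":1,"linear":[0,0,0.04],"twist":0}
    - {"fingers":1,"linear":[0,0,0.04],"twist":0}
    - {"fingers":1,"linear":[0,0,0.03],"twist":0}
    - {"fingers":1,"linear":[0,0,0],"twist":0}

```text
clock: 2.53
eef_pos: [472.1, 98.8, 161.1]
tool_rot: [-3.13, 0.005, 1.513]
force: [0.1, 0.3, -0.3]
width: 85.6
gripper_force: 0.0
```

Call:
drive_tool:
  motion:
    - {"fingers":1,"linear":[0.002,0.002,0.025],"twist":0}
    - {"fingers":1,"linear":[0,0,0.025],"twist":0}
    - {"fingers":1,"linear":[0,0,0.015],"twist":0}
    - {"fingers":1,"linear":[0,0,0],"twist":0}
    - {"fingers":1,"linear":[0,0,0],"twist":0}

```text
clock: 2.95
eef_pos: [478.8, 103.5, 102.0]
tool_rot: [3.141, 0.001, 1.515]
force: [0.6, 0.6, -0.8]
width: 85.4
gripper_force: 0.0
```

```bash
python3 - <<'E'
from cell import monitor
for _ in range(3):
    s=monitor.read_state(); print(s["clock"],s["eef_pos"].round(1) if hasattr(s["eef_pos"],"round") else s["eef_pos"],s["tool_rot"])
E
```

```text
2.95 [478.8 103.5 102. ] [3.14143292e+00 8.48037651e-04 1.51473043e+00]
2.95 [478.8 103.5 102. ] [3.14143292e+00 8.48037651e-04 1.51473043e+00]
2.95 [478.8 103.5 102. ] [3.14143292e+00 8.48037651e-04 1.51473043e+00]
```

```bash
cat >> h.py <<'E'
def avg(n=8):
    from cell import monitor,cams
    P=[];W=[]
    for _ in range(n):
        cams.get_image("side"); s=monitor.read_state(); P.append(np.r_[s["eef_pos"],s["tool_rot"][2],s["force"]])
    P=np.array(P); print("clk %.2f"%s["clock"],"mean",P.mean(0).round(2).tolist(),"std",P[:,:3].std(0).round(2),"w",round(float(s["width"]),1)); return P
E
python3 - <<'E'
from h import *
print(avg(10)[:,:3].round(1).tolist())
E
```

```text
clk 3.45 mean [478.99, 104.62, 102.42, 1.52, -0.14, 0.12, 0.07] std [0.43 0.27 0.44] w 85.4
[[479.3, 104.0, 102.6], [479.5, 104.3, 102.9], [479.5, 104.5, 103.0], [479.3, 104.6, 102.9], [479.2, 104.7, 102.7], [479.0, 104.7, 102.4], [478.7, 104.8, 102.2], [478.6, 104.8, 102.0], [478.4, 104.8, 101.8], [478.3, 104.8, 101.6]]
```

Call:
drive_tool:
  motion:
    - {"fingers":1,"linear":[-0.0025,-0.0025,0.005],"twist":0}
    - {"fingers":1,"linear":[0,0,0],"twist":0}
    - {"fingers":1,"linear":[0,0,0],"twist":0}
    - {"fingers":1,"linear":[0,0,0],"twist":0}

```text
clock: 3.78
eef_pos: [475.3, 102.4, 96.1]
tool_rot: [-3.141, 0.0, 1.517]
force: [-0.0, 0.0, 0.3]
width: 85.5
gripper_force: 0.0
```

```bash
python3 -c "
from h import *
avg(10)"
```

```text
clk 4.28 mean [475.57, 102.5, 96.33, 1.52, -0.08, -0.03, 0.0] std [0.03 0.03 0.05] w 85.5
```

Well placed. Now I'll close the fingers.

Call:
drive_tool:
  motion:
    - {"fingers":0,"linear":[0,0,0],"twist":0}
    - {"fingers":0,"linear":[0,0,0],"twist":0}
    - {"fingers":0,"linear":[0,0,0],"twist":0}
    - {"fingers":0,"linear":[0,0,0],"twist":0}
    - {"fingers":0,"linear":[0,0,0],"twist":0}

```text
clock: 4.7
eef_pos: [475.5, 102.4, 96.3]
tool_rot: [-3.142, 0.0, 1.517]
force: [-2.0, 0.8, 2.4]
width: 25.6
gripper_force: 2.4
```

Call:
drive_tool:
  motion:
    - {"fingers":0,"linear":[0,0,0],"twist":0}
    - {"fingers":0,"linear":[0,0,0],"twist":0}
    - {"fingers":0,"linear":[0,0,0],"twist":0}
    - {"fingers":0,"linear":[0,0,-0.01],"twist":0}
    - {"fingers":0,"linear":[0,0,0],"twist":0}

```text
clock: 5.12
eef_pos: [476.1, 102.7, 107.4]
tool_rot: [3.14, -0.001, 1.517]
force: [0.5, 0.5, -2.0]
width: 22.8
gripper_force: 59.0
```

Call:
drive_tool:
  motion:
    - {"fingers":0,"linear":[0,0,-0.025],"twist":0}
    - {"fingers":0,"linear":[0,0,-0.03],"twist":0}
    - {"fingers":0,"linear":[0,0,-0.03],"twist":0}
    - {"fingers":0,"linear":[0,0,-0.025],"twist":0}
    - {"fingers":0,"linear":[-0.02,0.003,0],"twist":0}

```text
clock: 5.53
eef_pos: [480.4, 87.5, 221.4]
tool_rot: [3.132, -0.006, 1.523]
force: [0.9, 0.3, -1.7]
width: 22.5
gripper_force: 59.5
```

Call:
drive_tool:
  motion:
    - {"fingers":0,"linear":[-0.03,0.005,0],"twist":0}
    - {"fingers":0,"linear":[-0.035,0.006,0],"twist":0}
    - {"fingers":0,"linear":[-0.035,0.006,0],"twist":0}
    - {"fingers":0,"linear":[-0.035,0.006,0],"twist":0}
    - {"fingers":0,"linear":[-0.035,0.006,0],"twist":0}

```text
clock: 5.95
eef_pos: [496.9, -90.8, 216.5]
tool_rot: [3.141, 0.0, 1.517]
force: [0.5, 0.1, -3.1]
width: 22.6
gripper_force: 59.5
```

Call:
drive_tool:
  motion:
    - {"fingers":0,"linear":[-0.03,0.005,0],"twist":0}
    - {"fingers":0,"linear":[-0.025,0.003,0],"twist":0}
    - {"fingers":0,"linear":[-0.013,0.001,0],"twist":0}
    - {"fingers":0,"linear":[0,0,0],"twist":0}
    - {"fingers":0,"linear":[0,0,0],"twist":0}

```text
clock: 6.37
eef_pos: [502.2, -156.8, 216.2]
tool_rot: [-3.141, -0.001, 1.516]
force: [0.5, 1.9, -1.9]
width: 22.5
gripper_force: 59.5
```

```bash
python3 -c "
from h import *
avg(12)"
```

```text
clk 6.97 mean [502.6, -156.1, 216.4, 1.52, 0.06, -0.04, -2.22] std [0.07 0.78 0.05] w 22.7
```

Call:
drive_tool:
  motion:
    - {"fingers":0,"linear":[-0.001,0.001,0.02],"twist":0}
    - {"fingers":0,"linear":[0,0,0.025],"twist":0}
    - {"fingers":0,"linear":[0,0,0.014],"twist":0}
    - {"fingers":0,"linear":[0,0,0],"twist":0}
    - {"fingers":0,"linear":[0,0,0],"twist":0}

```text
clock: 7.38
eef_pos: [503.2, -158.3, 157.0]
tool_rot: [-3.14, -0.0, 1.517]
force: [0.5, 0.6, -2.2]
width: 22.3
gripper_force: 59.3
```

```bash
python3 - <<'E'
from h import *
from cell import cams
avg(8)
o=[]
for n,w in(("scene",(335,130,395,190)),("side",(320,130,380,190)),):
    d=cams.get_image(n); np.savez(n+"1.npz",**d); x0,y0,x1,y1=w
    o.append(cv2.resize(d["color"][y0:y1,x0:x1],None,fx=6.5,fy=8,interpolation=cv2.INTER_CUBIC))
    print(n,proj(d,[[503.4,-157.1,72],[503.4,-157.1,130]]).round(1).tolist())
cv2.imwrite("pics/tip.png",np.hstack(o))
E
```

```text
clk 7.78 mean [504.18, -158.58, 158.23, 1.52, 0.08, 0.11, -2.06] std [0.24 0.06 0.24] w 22.8
scene [[363.1, 155.6], [364.9, 139.2]]
side [[353.2, 167.8], [354.5, 149.5]]
```

View pics/tip.png

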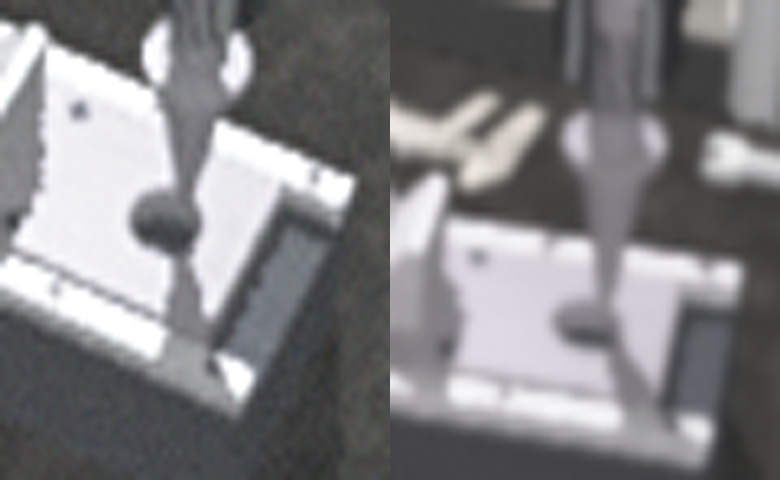

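The tip is at (363.2,155.6) in the scene view and (352.8,168.5) in the side view. Both are within 1 px of the predicted mid-overlap point. I'll descend to 23-25 mm below the carriage top.

Call:
drive_tool:
  motion:
    - {"fingers":0,"linear":[0.001,-0.0005,0.004],"twist":0}
    - {"fingers":0,"linear":[0,0,0.006],"twist":0}
    - {"fingers":0,"linear":[0,0,0.006],"twist":0}
    - {"fingers":0,"linear":[0,0,0.004],"twist":0}
    - {"fingers":0,"linear":[0,0,0],"twist":0}

```text
clock: 8.3
eef_pos: [502.2, -157.2, 136.0]
tool_rot: [-3.139, -0.001, 1.517]
force: [0.6, 0.1, -2.1]
width: 22.5
gripper_force: 59.4
```

Call:
drive_tool:
  motion:
    - {"fingers":0,"linear":[0,0,0.004],"twist":0}
    - {"fingers":0,"linear":[0,0,0.004],"twist":0}
    - {"fingers":0,"linear":[0,0,0.004],"twist":0}
    - {"fingers":0,"linear":[0,0,0],"twist":0}
    - {"fingers":0,"linear":[0,0,0],"twist":0}

```text
clock: 8.72
eef_pos: [503.1, -157.4, 125.1]
tool_rot: [-3.141, -0.0, 1.517]
force: [-0.4, 1.3, -1.5]
width: 22.5
gripper_force: 59.4
```

```bash
python3 -c "
from h import *
print(avg(8)[[0,-1]].round(2).tolist())"
```

```text
clk 9.12 mean [503.05, -157.44, 125.44, 1.52, 0.02, 0.04, -1.86] std [0.02 0.03 0.07] w 22.5
[[503.05, -157.39, 125.3, 1.52, 0.5, 0.65, -0.83], [503.06, -157.45, 125.44, 1.52, -0.02, -0.36, -2.67]]
```

Call:
drive_tool:
  motion:
    - {"fingers":0,"linear":[0,-0.002,0],"twist":0}
    - {"fingers":0,"linear":[-0.001,-0.002,0],"twist":0}
    - {"fingers":0,"linear":[0,-0.0025,0],"twist":0}
    - {"fingers":0,"linear":[0,0,0],"twist":0}
    - {"fingers":0,"linear":[0,0,0.003],"twist":0}

```text
clock: 9.53
eef_pos: [497.2, -158.2, 123.0]
tool_rot: [3.14, 0.0, 1.517]
force: [3.6, 0.7, 0.4]
width: 22.7
gripper_force: 59.6
```

Call:
drive_tool:
  motion:
    - {"fingers":0,"linear":[0,0,0.003],"twist":0}
    - {"fingers":0,"linear":[0,0,0.003],"twist":0}
    - {"fingers":0,"linear":[0,0,0.003],"twist":0}
    - {"fingers":0,"linear":[0,0,0.003],"twist":0}
    - {"fingers":0,"linear":[0,0,0],"twist":0}

```text
clock: 9.95
eef_pos: [496.0, -158.0, 109.5]
tool_rot: [-3.14, -0.0, 1.517]
force: [2.9, 0.3, -3.0]
width: 22.8
gripper_force: 59.4
```

Forces are small and the carriage is following the drift. I'll continue down.

Call:
drive_tool:
  motion:
    - {"fingers":0,"linear":[0,0.0005,0.003],"twist":0}
    - {"fingers":0,"linear":[0,0,0.003],"twist":0}
    - {"fingers":0,"linear":[0,0,0.003],"twist":0}
    - {"fingers":0,"linear":[0,0,0.003],"twist":0}
    - {"fingers":0,"linear":[0,0,0],"twist":0}

```text
clock: 10.37
eef_pos: [496.5, -157.8, 97.6]
tool_rot: [-3.14, -0.0, 1.517]
force: [2.6, 0.4, -4.3]
width: 22.4
gripper_force: 59.5
```

Call:
drive_tool:
  motion:
    - {"fingers":0,"linear":[0,0,0.002],"twist":0}
    - {"fingers":0,"linear":[0,0,0.002],"twist":0}
    - {"fingers":0,"linear":[0,0,0.002],"twist":0}
    - {"fingers":0,"linear":[0,0,0.001],"twist":0}
    - {"fingers":0,"linear":[0,0,0],"twist":0}

```text
clock: 10.78
eef_pos: [496.7, -157.9, 91.0]
tool_rot: [-3.141, -0.0, 1.517]
force: [2.6, 2.3, -2.6]
width: 22.5
gripper_force: 59.5
```

```bash
python3 -c "
from h import *
print(avg(5)[[0,-1]].round(2).tolist())"
```

```text
clk 11.03 mean [496.69, -157.95, 91.09, 1.52, 2.51, 2.05, -3.9] std [0.02 0.02 0.06] w 22.6
[[496.67, -157.93, 91.01, 1.52, 1.75, 2.17, -3.57], [496.71, -157.98, 91.17, 1.52, 2.09, 2.06, -3.68]]
```

Call:
drive_tool:
  motion:
    - {"fingers":0,"linear":[0,0,-0.005],"twist":0}
    - {"fingers":0,"linear":[0,0,-0.015],"twist":0}
    - {"fingers":0,"linear":[0,0,-0.025],"twist":0}
    - {"fingers":0,"linear":[0,0,-0.03],"twist":0}
    - {"fingers":0,"linear":[0,0,-0.035],"twist":0}

```text
clock: 11.45
eef_pos: [494.1, -158.6, 201.5]
tool_rot: [-3.135, 0.0, 1.516]
force: [1.1, -1.5, -2.5]
width: 22.8
gripper_force: 59.6
```

Call:
drive_tool:
  motion:
    - {"fingers":0,"linear":[0,0,-0.015],"twist":0}
    - {"fingers":0,"linear":[0.03,-0.004,0],"twist":0}
    - {"fingers":0,"linear":[0.036,-0.005,0],"twist":0}
    - {"fingers":0,"linear":[0.036,-0.005,0],"twist":0}
    - {"fingers":0,"linear":[0.036,-0.005,0],"twist":0}

```text
clock: 11.87
eef_pos: [483.6, -19.3, 216.6]
tool_rot: [-3.139, 0.002, 1.514]
force: [0.7, 0.6, -1.4]
width: 22.6
gripper_force: 59.6
```

Call:
drive_tool:
  motion:
    - {"fingers":0,"linear":[0.036,-0.005,0],"twist":0}
    - {"fingers":0,"linear":[0.036,-0.005,0],"twist":0}
    - {"fingers":0,"linear":[0.03,-0.004,0],"twist":0}
    - {"fingers":0,"linear":[0.018,-0.002,0],"twist":0}
    - {"fingers":0,"linear":[0,0,0],"twist":0}

```text
clock: 12.28
eef_pos: [474.4, 105.7, 216.8]
tool_rot: [-3.14, -0.001, 1.524]
force: [0.6, 0.2, -1.3]
width: 22.5
gripper_force: 59.6
```

Call:
drive_tool:
  motion:
    - {"fingers":0,"linear":[0,0,0.015],"twist":0}
    - {"fingers":0,"linear":[0,0,0.02],"twist":0}
    - {"fingers":0,"linear":[0,0,0.01],"twist":0}
    - {"fingers":0,"linear":[0,0,0],"twist":0}
    - {"fingers":0,"linear":[0,0,0],"twist":0}

```text
clock: 12.7
eef_pos: [475.4, 100.4, 171.2]
tool_rot: [-3.14, 0.001, 1.516]
force: [0.4, 0.0, -2.2]
width: 22.4
gripper_force: 59.6
```

```bash
python3 -c "
from h import *
print(avg(12)[[0,-1]].round(2).tolist())"
```

```text
clk 13.30 mean [476.27, 101.31, 171.83, 1.52, -0.05, 0.1, -2.04] std [0.21 0.17 0.26] w 22.3
[[476.02, 100.82, 171.71, 1.52, 0.35, 0.58, -2.61], [475.99, 101.43, 171.43, 1.52, 0.28, 0.0, -2.5]]
```

Call:
drive_tool:
  motion:
    - {"fingers":0,"linear":[0,-0.001,0.01],"twist":0}
    - {"fingers":0,"linear":[0,0,0.008],"twist":0}
    - {"fingers":0,"linear":[0,0,0.008],"twist":0}
    - {"fingers":0,"linear":[0,0,0.008],"twist":0}
    - {"fingers":0,"linear":[0,0,0],"twist":0}

```text
clock: 13.72
eef_pos: [473.9, 101.1, 135.7]
tool_rot: [-3.139, 0.001, 1.517]
force: [0.2, 0.9, -2.7]
width: 22.4
gripper_force: 59.6
```

Call:
drive_tool:
  motion:
    - {"fingers":0,"linear":[0,0,0.008],"twist":0}
    - {"fingers":0,"linear":[0,0,0.008],"twist":0}
    - {"fingers":0,"linear":[0,0,0.008],"twist":0}
    - {"fingers":0,"linear":[0,0,0.004],"twist":0}
    - {"fingers":0,"linear":[0,0,0],"twist":0}

```text
clock: 14.13
eef_pos: [474.2, 101.3, 108.2]
tool_rot: [-3.14, 0.001, 1.517]
force: [0.8, 0.2, -2.7]
width: 22.8
gripper_force: 59.6
```

Call:
drive_tool:
  motion:
    - {"fingers":0,"linear":[0,0.0005,0.004],"twist":0}
    - {"fingers":0,"linear":[0,0,0.004],"twist":0}
    - {"fingers":0,"linear":[0,0,0.003],"twist":0}
    - {"fingers":0,"linear":[0,0,0],"twist":0}
    - {"fingers":0,"linear":[0,0,0],"twist":0}

```text
clock: 14.55
eef_pos: [475.4, 101.4, 98.2]
tool_rot: [-3.141, 0.0, 1.517]
force: [-0.1, 0.7, -1.4]
width: 22.5
gripper_force: 59.6
```

Call:
drive_tool:
  motion:
    - {"fingers":0,"linear":[0,0,0.001],"twist":0}
    - {"fingers":0.6,"linear":[0,0,0],"twist":0}
    - {"fingers":1,"linear":[0,0,0],"twist":0}
    - {"fingers":1,"linear":[0,0,0],"twist":0}
    - {"fingers":1,"linear":[0,0,0],"twist":0}

```text
clock: 14.97
eef_pos: [475.7, 101.5, 97.6]
tool_rot: [3.141, -0.0, 1.517]
force: [-0.1, -0.3, 0.3]
width: 69.9
gripper_force: 0.0
```

Call:
drive_tool:
  motion:
    - {"fingers":1,"linear":[0,0,0],"twist":0}
    - {"fingers":1,"linear":[0,0,0],"twist":0}
    - {"fingers":1,"linear":[0,0,-0.02],"twist":0}
    - {"fingers":1,"linear":[0,0,-0.035],"twist":0}
    - {"fingers":1,"linear":[0,0,-0.025],"twist":0}

```text
clock: 15.38
eef_pos: [475.3, 101.7, 178.7]
tool_rot: [-3.141, -0.0, 1.517]
force: [0.6, 0.1, 0.6]
width: 85.3
gripper_force: 0.0
```

Call:
drive_tool:
  motion:
    - {"fingers":1,"linear":[0.03,-0.001,0],"twist":0}
    - {"fingers":1,"linear":[0.032,0,0],"twist":0}
    - {"fingers":1,"linear":[0,0,0.03],"twist":0}
    - {"fingers":1,"linear":[0,0,0.025],"twist":0}
    - {"fingers":1,"linear":[0,0,0],"twist":0}

```text
clock: 15.8
eef_pos: [475.0, 162.7, 119.0]
tool_rot: [-3.135, 0.003, 1.518]
force: [-1.2, 0.2, -0.5]
width: 85.8
gripper_force: 0.0
```

```bash
python3 - <<'E'
from h import *
from cell import cams
print(avg(12)[[0,-1],:3].round(2).tolist())
o=[]
for n,w in(("scene",(275,180,365,280)),("side",(290,175,380,275))):
    d=cams.get_image(n); x0,y0,x1,y1=w
    o.append(cv2.resize(d["color"][y0:y1,x0:x1],None,fx=4.4,fy=5,interpolation=cv2.INTER_CUBIC))
cv2.imwrite("pics/back.png",np.hstack(o))
E
```

```text
clk 16.40 mean [478.14, 163.33, 122.92, 1.52, -0.08, -0.33, 0.01] std [0.77 0.2  0.79] w 85.5
[[475.98, 162.75, 120.74], [478.03, 163.37, 122.69]]
```

View pics/back.png

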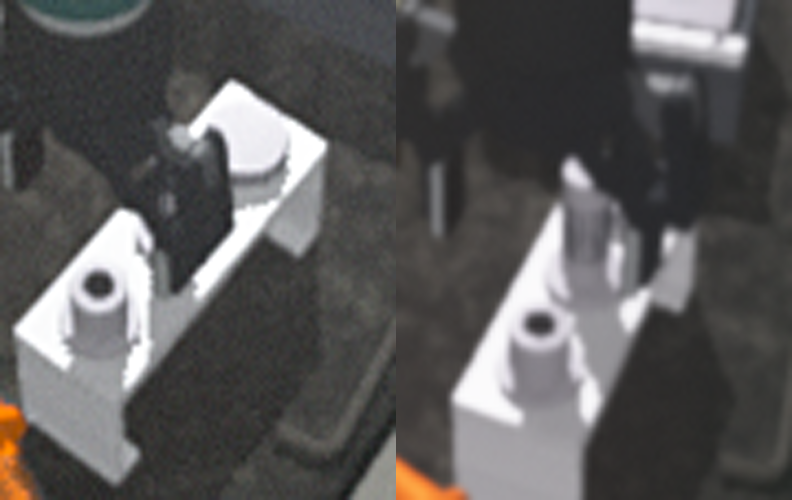

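The drift stands upright in its middle hole and the bolt is untouched at (98,285). Next I'll descend on the bolt and grip it.

Call:
drive_tool:
  motion:
    - {"fingers":1,"linear":[0,-0.001,0.018],"twist":0}
    - {"fingers":1,"linear":[0,0,0.015],"twist":0}
    - {"fingers":1,"linear":[0,0,0.01],"twist":0}
    - {"fingers":1,"linear":[0,0,0],"twist":0}
    - {"fingers":1,"linear":[0,0,0],"twist":0}

```text
clock: 16.92
eef_pos: [476.5, 163.5, 79.0]
tool_rot: [-3.141, 0.0, 1.517]
force: [0.1, -0.4, -0.0]
width: 85.7
gripper_force: 0.0
```

```bash
python3 -c "
from h import *
print(avg(10)[[0,-1],:3].round(2).tolist())"
```

```text
clk 17.42 mean [477.17, 163.62, 79.8, 1.52, 0.15, 0.08, -0.19] std [0.14 0.09 0.17] w 85.6
[[476.99, 163.67, 79.53], [476.97, 163.49, 79.55]]
```

Call:
drive_tool:
  motion:
    - {"fingers":0,"linear":[0,0,0.001],"twist":0}
    - {"fingers":0,"linear":[0,0,0],"twist":0}
    - {"fingers":0,"linear":[0,0,0],"twist":0}
    - {"fingers":0,"linear":[0,0,0],"twist":0}
    - {"fingers":0,"linear":[0,0,0],"twist":0}

```text
clock: 17.83
eef_pos: [476.9, 163.5, 78.6]
tool_rot: [3.141, 0.0, 1.517]
force: [-2.4, -0.8, 8.3]
width: 27.8
gripper_force: 58.6
```

Call:
drive_tool:
  motion:
    - {"fingers":0,"linear":[0,0,0],"twist":0}
    - {"fingers":0,"linear":[0,0,0],"twist":0}
    - {"fingers":0,"linear":[0,0,0],"twist":0}
    - {"fingers":0,"linear":[0,0,-0.01],"twist":0}
    - {"fingers":0,"linear":[0,0,0],"twist":0}

```text
clock: 18.25
eef_pos: [477.3, 163.7, 89.4]
tool_rot: [3.14, -0.001, 1.517]
force: [0.1, 1.1, -1.2]
width: 27.7
gripper_force: 59.5
```

Call:
drive_tool:
  motion:
    - {"fingers":0,"linear":[0,0,-0.025],"twist":0}
    - {"fingers":0,"linear":[0,0,-0.035],"twist":0}
    - {"fingers":0,"linear":[0,0,-0.038],"twist":0}
    - {"fingers":0,"linear":[0,0,-0.032],"twist":0}
    - {"fingers":0,"linear":[-0.02,0.002,0],"twist":0}

```text
clock: 18.67
eef_pos: [481.2, 149.5, 224.6]
tool_rot: [3.13, -0.008, 1.522]
force: [1.1, 0.6, -1.9]
width: 27.6
gripper_force: 59.8
```

Call:
drive_tool:
  motion:
    - {"fingers":0,"linear":[-0.036,0.004,0],"twist":0}
    - {"fingers":0,"linear":[-0.036,0.004,0],"twist":0}
    - {"fingers":0,"linear":[-0.036,0.004,0],"twist":0}
    - {"fingers":0,"linear":[-0.036,0.004,0],"twist":0}
    - {"fingers":0,"linear":[-0.036,0.004,0],"twist":0}

```text
clock: 19.08
eef_pos: [487.6, -39.2, 218.4]
tool_rot: [3.142, 0.0, 1.517]
force: [1.0, -0.2, -2.5]
width: 28.1
gripper_force: 59.8
```

Call:
drive_tool:
  motion:
    - {"fingers":0,"linear":[-0.036,0.004,0],"twist":0}
    - {"fingers":0,"linear":[-0.036,0.004,0],"twist":0}
    - {"fingers":0,"linear":[-0.03,0.004,0],"twist":0}
    - {"fingers":0,"linear":[-0.018,0.003,0],"twist":0}
    - {"fingers":0,"linear":[0,0,0],"twist":0}

```text
clock: 19.5
eef_pos: [495.9, -164.0, 217.9]
tool_rot: [-3.142, 0.003, 1.509]
force: [-0.2, -0.7, -1.8]
width: 27.4
gripper_force: 59.8
```

```bash
python3 -c "
from h import *
print(avg(12)[[0,-1],:3].round(2).tolist())"
```

```text
clk 20.10 mean [496.41, -157.47, 218.3, 1.52, -0.03, 0.23, -1.96] std [0.21 1.17 0.15] w 27.6
[[495.94, -160.87, 217.94], [496.52, -157.7, 218.38]]
```

Call:
drive_tool:
  motion:
    - {"fingers":0,"linear":[0,0.0005,0.02],"twist":0}
    - {"fingers":0,"linear":[0,0,0.025],"twist":0}
    - {"fingers":0,"linear":[0,0,0.022],"twist":0}
    - {"fingers":0,"linear":[0,0,0.013],"twist":0}
    - {"fingers":0,"linear":[0,0,0],"twist":0}

```text
clock: 20.52
eef_pos: [495.0, -157.5, 135.8]
tool_rot: [-3.136, -0.001, 1.517]
force: [0.9, -0.4, -1.7]
width: 27.8
gripper_force: 59.7
```

```bash
python3 - <<'E'
from h import *
from cell import cams
print(avg(8)[[0,-1],:3].round(2).tolist())
o=[]
for n,w in(("scene",(335,130,395,190)),("side",(320,130,380,190)),):
    d=cams.get_image(n); x0,y0,x1,y1=w
    o.append(cv2.resize(d["color"][y0:y1,x0:x1],None,fx=6.5,fy=8,interpolation=cv2.INTER_CUBIC))
    for X in ([497,-158,77],[497,-158,64]):
        q=(proj(d,X)[0]-[x0,y0])*[6.5,8]; print(n,X,q.round())
cv2.imwrite("pics/bolt.png",np.hstack(o))
E
```

```text
clk 20.92 mean [497.48, -158.12, 138.94, 1.52, 0.03, 0.0, -1.63] std [0.59 0.2  0.72] w 27.9
[[496.09, -157.7, 137.28], [497.58, -158.27, 139.21]]
scene [497, -158, 77] [199. 200.]
scene [497, -158, 64] [196. 229.]
side [497, -158, 77] [231. 292.]
side [497, -158, 64] [229. 324.]
```

View pics/bolt.png

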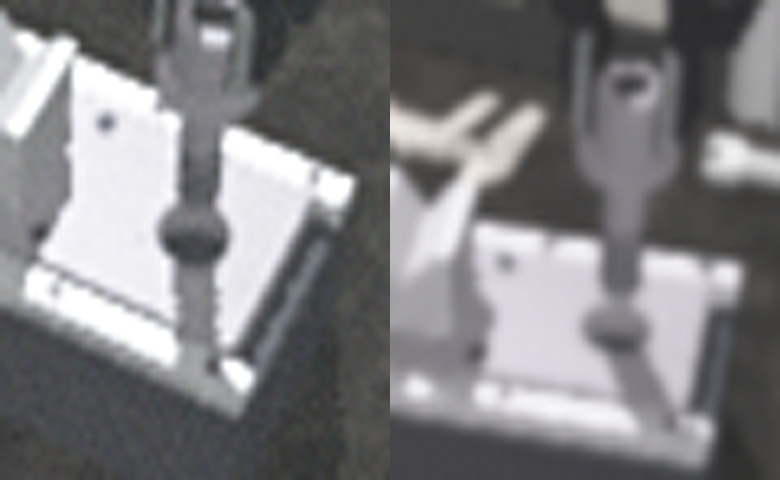

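The carriage hole, at (194,231) left and (616,326) right, is now in line with the predicted base-hole point, and the bolt is upright above it. I'll insert it.

Call:
drive_tool:
  motion:
    - {"fingers":0,"linear":[0,0,0.007],"twist":0}
    - {"fingers":0,"linear":[0,0,0.008],"twist":0}
    - {"fingers":0,"linear":[0,0,0.008],"twist":0}
    - {"fingers":0,"linear":[0,0,0.007],"twist":0}
    - {"fingers":0,"linear":[0,0,0],"twist":0}

```text
clock: 21.43
eef_pos: [495.6, -157.7, 106.3]
tool_rot: [-3.138, -0.001, 1.517]
force: [-0.2, -0.9, -2.8]
width: 28.0
gripper_force: 59.7
```

Call:
drive_tool:
  motion:
    - {"fingers":0,"linear":[0,0,0.008],"twist":0}
    - {"fingers":0,"linear":[0,0,0.008],"twist":0}
    - {"fingers":0,"linear":[0,0,0.008],"twist":0}
    - {"fingers":0,"linear":[0,0,0.005],"twist":0}
    - {"fingers":0,"linear":[0,0,0],"twist":0}

```text
clock: 21.85
eef_pos: [496.1, -157.9, 78.0]
tool_rot: [-3.139, -0.0, 1.517]
force: [-0.2, 0.5, -1.6]
width: 27.8
gripper_force: 59.8
```

Call:
drive_tool:
  motion:
    - {"fingers":0,"linear":[0,0,0.002],"twist":0}
    - {"fingers":0,"linear":[0,0,0.002],"twist":0}
    - {"fingers":0,"linear":[0,0,0],"twist":0}
    - {"fingers":0,"linear":[0,0,0],"twist":0}

```text
clock: 22.18
eef_pos: [497.1, -158.1, 75.5]
tool_rot: [3.141, 0.0, 1.517]
force: [0.7, -0.4, -1.6]
width: 27.7
gripper_force: 59.8
```

Call:
drive_tool:
  motion:
    - {"fingers":0.6,"linear":[0,0,0],"twist":0}
    - {"fingers":0.6,"linear":[0,0,0],"twist":0}
    - {"fingers":0.6,"linear":[0,0,0],"twist":0}
    - {"fingers":0.6,"linear":[0,0,0],"twist":0}
    - {"fingers":0.6,"linear":[0,0,0],"twist":0}

```text
clock: 22.6
eef_pos: [497.1, -158.1, 75.5]
tool_rot: [3.141, 0.0, 1.517]
force: [0.5, -0.4, 0.5]
width: 51.2
gripper_force: 0.0
```

Call:
drive_tool:
  motion:
    - {"fingers":0.6,"linear":[0,0,-0.01],"twist":0}
    - {"fingers":0.6,"linear":[0,0,-0.03],"twist":0}
    - {"fingers":0.6,"linear":[0,0,-0.04],"twist":0}
    - {"fingers":0.6,"linear":[0,0,-0.04],"twist":0}
    - {"fingers":0.6,"linear":[0,0,-0.03],"twist":0}

```text
clock: 23.02
eef_pos: [497.6, -157.9, 229.0]
tool_rot: [3.139, 0.0, 1.517]
force: [1.2, -0.9, -0.2]
width: 51.2
gripper_force: 0.0
```

```bash
python3 - <<'E'
from h import *
from cell import cams
avg(4); o=[]
for n,w in(("scene",(275,125,395,275)),("side",(290,145,410,295))):
    d=cams.get_image(n); x0,y0,x1,y1=w
    o.append(cv2.resize(d["color"][y0:y1,x0:x1],None,fx=3.3,fy=4,interpolation=cv2.INTER_CUBIC))
    for X in ([497,-158,93],[475,101.5,134]): print(n,((proj(d,X)[0]-[x0,y0])*[3.3,4]).round())
cv2.imwrite("pics/end.png",np.hstack(o))
E
```

```text
clk 23.22 mean [499.29, -158.49, 230.18, 1.52, 0.29, 0.22, 0.81] std [1.46 0.11 2.72] w 51.3
scene [300. 103.]
scene [132. 334.]
side [218.  66.]
side [146. 254.]
```

View pics/end.png

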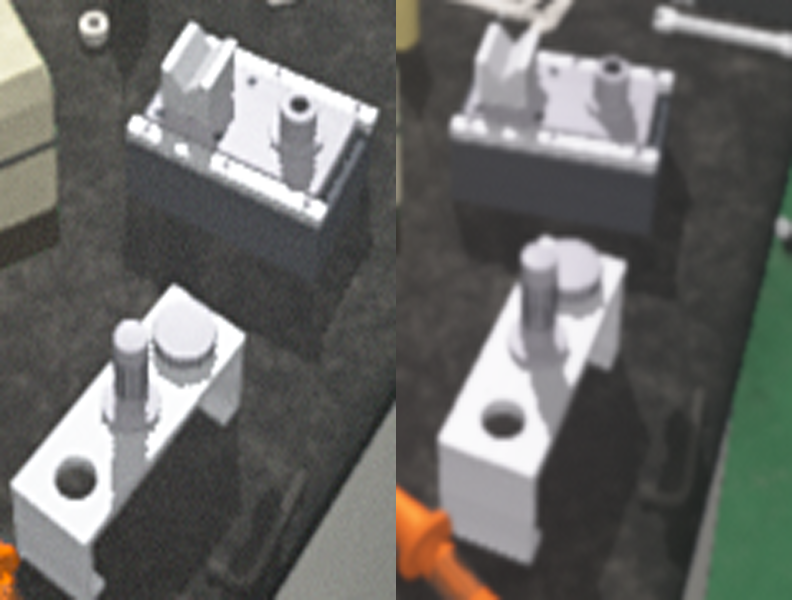

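The bolt is seated: its recess is at (299,103) left and (613,66) right, matching the fully-in prediction. The drift hangs upright in the middle hole. Something orange now shows at the lower left where turquoise stood, so I'll check the colour blobs numerically.

```bash
python3 - <<'E'
from h import *
from cell import cams
def show(t,c):
    h=cv2.cvtColor(c,cv2.COLOR_BGR2HSV)
    for n,lo,hi in(("orange",(5,180,90),(18,255,255)),("turq",(82,150,80),(98,255,255))):
        k,_,st,ce=cv2.connectedComponentsWithStats(cv2.inRange(h,lo,hi))
        print(t,n,[(st[i,:5].tolist()) for i in range(1,k) if st[i,4]>60])
for n in("scene","side"):
    show(n+" first",load(n+"0")["color"]); show(n+" tip",load(n+"1")["color"]); show(n+" now",cams.get_image(n)["color"])
show("w2",load("w2")["color"])
E
```

```text
scene first orange [[248, 211, 11, 17, 93], [247, 225, 18, 22, 185], [5, 300, 37, 18, 434]]
scene first turq [[259, 260, 20, 35, 380]]
scene tip orange [[260, 245, 29, 48, 441], [5, 300, 37, 18, 433]]
scene tip turq [[207, 291, 54, 33, 545]]
scene now orange [[260, 245, 29, 48, 443], [5, 300, 37, 18, 434]]
scene now turq [[207, 291, 54, 33, 547]]
side first orange [[266, 224, 11, 12, 73], [264, 243, 19, 24, 214], [0, 385, 25, 15, 304]]
side first turq [[298, 265, 11, 14, 125], [294, 283, 21, 26, 265]]
side tip orange [[280, 262, 42, 43, 479], [0, 385, 25, 15, 304]]
side tip turq [[261, 305, 35, 31, 430], [242, 339, 12, 14, 105]]
side now orange [[280, 262, 42, 43, 464], [0, 385, 25, 15, 305]]
side now turq [[261, 305, 35, 32, 431], [242, 339, 12, 14, 103]]
w2 orange [[295, 29, 87, 50, 1367]]
w2 turq []
```

```bash
python3 - <<'E'
from h import *
from cell import ctrl,monitor
a=load("scene0"); w=load("w2")
for n,p0 in(("orange",(256,246)),("turq",(269,294))):
    q=cast(a,p0,0)[0]; print(n,"was at",q.round(),"w2 upright span",proj(w,[[*q,0],[*q,122]]).round().tolist())
print("now orange/turq mid",cast(a,[(274,269),(234,307)],15).round().tolist())
s=monitor.read_state(); print(s["clock"],s["eef_pos"],s["width"])
print(ctrl.finish_job())
E
```

```text
orange was at [587. 190.] w2 upright span [[393.0, 80.0], [423.0, 74.0]]
turq was at [480. 273.] w2 upright span [[316.0, 18.0], [314.0, -16.0]]
now orange/turq mid [[505.0, 222.0], [516.0, 346.0]]
23.4167 [ 496.00892806 -157.89696566  224.14061384] 51.06045099461023
the job is handed in; nothing more can be done
None
```

The job is handed in: the drift brought the holes into line and hangs upright in its rack hole, the bolt is seated in the aligned holes, and the thumbscrew stayed in place, but the orange and turquoise look-alikes, which should have been left alone, were knocked about 90 and 80 mm out of place, probably by the arm during my first moves, as orange was already displaced before the drift was gripped; I noticed only at the end and left them lying on the bench.

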